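Ready and start a run on the carousel autosampler

TASK

Get the autosampler running: with the fingertips, lightly push the blue-capped vial that stands proud in the turret straight down until it is fully home, then press the white prep key on the control pad until it stays down, and then tap the green start key well down and let it spring back. Push gently (glass and keys), pick nothing up, do not press the red key or the other vials, and leave the loose things on the bench where they stand.

Things in the scene. Friction and masses are not known exactly. Their poses are not given: they have to be found in the camera images.
- vial_blue_cap (a point): Centre of the top of the blue cap (21 mm across) on a glass vial, 22 mm across, 76 mm tall, upright in one of the turret's pockets; which one changes. It starts 6 to 9 mm proud of the silver-capped vials there, whose cap tops are 180 mm above the bench. Its pocket grips it: pushed straight down on the cap with about 3 N it slides home and stays, stopped by a rubber pad that gives 1 mm per 6 N.
- vial_blue (a joint): How far (m) the blue-capped vial has gone down into its pocket: starts between 0 and 0.003, 0.009 is fully home; negative means drawn up out of the pocket.
- turret: Dark grey round turret of the autosampler, 200 mm across, 12 pockets on a circle of 72 mm radius (37 mm apart), hub 17 mm high in the middle. It does not turn. Origin at the centre of its underside, 84 mm above the bench; z up; its top face, from which the vials stick out, is 60 mm above the origin.
- sampler: White autosampler housing under the turret, fixed, 250 mm deep (x), 343 mm wide (own y -235 to +108 mm), 72 mm high. Origin on the bench under the turret's centre; x away from the robot. A tower 130 x 85 mm, 460 mm tall, stands at its y = -180 mm; from it a slim needle arm, 310 mm above the bench and up, ends 60 mm from the turret's axis, over a pocket without a vial.
- pad: Control pad, fixed on the bench: off-white wedge 176 mm deep (x, away from the robot), 210 mm wide (y). Origin at the centre of its underside. Its face slopes 10 degrees, 31 mm high at the near edge, 61 mm at the far edge. Far half: display and flat number keys. Near half: a row of three round keys 23 mm across, 58 mm apart: white prep (+y), green start (middle), red stop (-y).
- prep_key_top (a point): Centre of the top of the white round prep key, which stands 10 mm above the pad's face. A latching key: about 2.5 N pushes it down 4 mm along the face's normal, and it stays down; beyond that its rubber mount gives 1 mm per 6 N.
- prep_key (a joint): Travel (m) of the white prep key: 0 up, 0.004 fully down.
- start_key_top (a point): Centre of the top of the green round start key, which stands 10 mm above the pad's face. A spring key: it yields from 1.5 N, has made contact at 2.5 mm (4 N) and is fully down at 6 mm (7.5 N); beyond that its rubber mount gives 1 mm per 6 N. It springs back when let go.
- start_key (a joint): Travel (m) of the green start key: 0 up, pressed above 0.0025, 0.006 fully down.
- stop_key_top (a point): Centre of the top of the red round stop key, built like the green one. Not to be pressed.
- stop_key (a joint): Travel (m) of the red stop key: 0 up, 0.006 fully down.
- vial_s1: Silver-capped vial of the same size, fully home in another pocket of the turret; leave it alone. Origin at the centre of its underside, cap top 76 mm above it.
- vial_s2: Silver-capped vial of the same size, fully home in another pocket of the turret; leave it alone. Origin at the centre of its underside, cap top 76 mm above it.
- vial_s3: Silver-capped vial of the same size, fully home in another pocket of the turret; leave it alone. Origin at the centre of its underside, cap top 76 mm above it.
- vial_a: Loose silver-capped glass vial, 22 mm across and 76 mm tall, upright on the bench between the sampler and the pad. Not part of the job. Origin at its underside.
- vial_b: Second loose vial, the same. Not part of the job. Origin at its underside.
- solvent: Amber bottle, 80 mm across, 170 mm tall, beyond the pad and sampler. Not part of the job. Origin at its underside.
- beaker: Small glass beaker, 68 mm across, 85 mm tall, beyond the sampler. Not part of the job. Origin at its underside.
- crimper: Hand crimper lying flat, about 240 mm long, 32 mm high, beyond the pad. Not part of the job. Origin at its underside.
- tip_box: Blue pipette-tip box, 85 x 120 mm, 66 mm high, left of the pad. Not part of the job. Origin at its underside.
- marker: White pen with black cap, 130 mm long, lying near left of the pad. Not part of the job. Origin at its underside.

How it is judged (in metres and radians):
On the way, in this order (a step that is already met when the one before it is completed fails the run):
1. the blue-capped vial is pushed fully home in its pocket (value of joint vial_blue above 0.0075 m), for 0.2 s.
2. the white prep key is pressed down and latched (value of joint prep_key above 0.003 m), for 0.1 s.
3. the green start key is pressed (value of joint start_key above 0.0025 m), for 0.04 s.
At the end, for the whole second after the job is handed in: The blue-capped vial is home to within 1.5 mm, the white prep key is down (at least 3 of its 4 mm), the green start key has been pressed last and is up again, and the red key is up (value of joint vial_blue above 0.0075 m and value of joint prep_key above 0.003 m and value of joint each of start_key, stop_key below 0.0008 m); the robot touches nothing.
It fails at once if a key is pressed out of order: prep or start before the vial is home, or start before the prep key is down ((value of joint vial_blue below 0.007 m and value of joint any of prep_key, start_key above 0.0015 m) or (value of joint prep_key below 0.0025 m and value of joint start_key above 0.0015 m)).
It fails at once if the red stop key is pressed (more than 1 mm) (value of joint stop_key above 0.001 m).
It fails at once if the blue-capped vial or a key is pressed harder than 25 N (contact force between any of vial_blue, prep_key, start_key and anything else above 25 N).
It fails at once if a vial in the turret is drawn up out of its pocket, or a silver-capped one is pressed (more than 3 N) (value of joint vial_blue below -0.0025 m or contact force between any of vial_s1, vial_s2, vial_s3 and anything else above 3 N or distance of any of vial_s1, vial_s2, vial_s3 from where it was at the start of the episode above 0.004 m).
It fails at once if a loose thing on the bench is shifted, lifted or tipped by more than 15 mm (distance of any of vial_a, vial_b, solvent, beaker, crimper, tip_box, marker from where it was at the start of the episode above 0.015 m).
It also fails if it takes over 45 s, if anything falls off the work surface, if the arm or the gripper's body presses on something with over 40 N, if the wrist force passes 120 N, or if a joint passes its speed limit or range.

ROBOT

A 6-joint arm with a two-finger parallel gripper is mounted at the origin on the work surface. World frame = base frame: x ahead of the robot, y to its left, z up, the work surface at z = 0. Lengths are in mm, angles in rad, forces in N, time in s.
With the tool pointing down it reaches from about 275 to 850 mm from the base axis. Payload 5.2 kg.
Tool frame: the origin (TCP) lies midway between the tips of the shut fingers; the grasp point (between the pads) lies robot.tcp_to_grasp behind it (robot.tcp_to_grasp is the distance from the TCP to the grasp point, in mm); z points along the fingers, y is the line along which they close (so a half turn about z gives the same grasp; the last joint's range is limited). The gripper opens to 85 mm and grips with 20 to 120 N. Pads are 22 mm wide; open, the fingers measure 114 mm over their backs; the gripper's body (76 mm by 85 mm) begins 54 mm behind the grasp point. The pads swing forward as they close: fully open they stand 13 mm farther back than shut.
Start: joints at [1.038, 0.259, 1.535, -0, 1.348, -0.203], TCP at [178.098, 520.371, 231.31] pointing down, gripper open.
Joint ranges: [-3.14, 3.14], [-0.91, 2.08], [0.19, 2.58], [-1.22, 4.36], [0.22, 2.71], [-3.12, 3.12]. Speed limits (rad/s): [2.57, 2.57, 3.14, 3.14, 3.14, 3.14].

INTERFACE

Orientations are given as a unit quaternion [w, x, y, z].
In Python, from cell import robot gives the robot as it stands. Calls block until the motion is done:
- robot.move_ptp(position, orientation): joint-space move of the TCP to a pose.
- robot.line_to(position, velocity=150, attitude=None, threshold=None): straight line of the TCP; attitude=None keeps the orientation; velocity is the mean speed in mm/s. With threshold (N) it stops when the force on the tool has changed by that much, and returns True; else False.
- robot.movej(angles): joint-space move.
- robot.grip(opening): opening from 0.0 (shut) to 1.0 (fully open); the grip force is fixed at half the most; returns when the fingers have stopped.
- robot.sleep(seconds).
- robot.ik(position, orientation): joint angles nearest the present ones, or None.
- robot.sense(): the state.
- robot.capture(name): name is "side" or "top" or "wrist"; returns the picture (400x640x3 uint8, red, green, blue); there is no depth.
- robot.camera_model(name): a dict with "fx", "fy", "cx", "cy" (pixels), "dist" ([k1, k2, p1, p2, k3] as OpenCV has them; the pictures are not rectified), "R" (3x3) and "t" (3): a world point X has camera coordinates R X + t; the wrist camera has in their place "T_tool_cam" (4x4, takes a point from camera to tool coordinates, whose origin is the TCP and whose axes are the flange's). Camera axes: x right, y down, z forward; pixel columns grow to the right and rows downward; lengths in mm; the calibration is good to about 2 mm. A picture is of the moment at which its call begins: read the wrist's pose just before it. camera_model takes no time and is no camera call.
A pose or a line that the arm cannot do raises robot.Unreachable and nothing moves.
- robot.finish_job(): hands the job in; it is judged then, once.
The state is a dict: "t": time; "q": joint angles; "joint_vel": joint speeds; "effort": joint torques, N m; "eef_pos": TCP position; "ee_rot": TCP orientation; "wrist_force": force on the tool from outside, world axes, zero at the start; "wrist_torque": the same for the moment, N m; "grip_width": opening from 0.0 (shut) to 1.0 (fully open); "grip_force": force on a finger pad.
Only numpy, scipy, OpenCV 4.12 (cv2) and the standard library are available. Lean on these libraries where they do the work, as an engineer would, in place of code of your own. Each camera call takes 0.05 s, during which the arm holds its last target. There are 200 camera calls.

## Working session

There is one attempt and no reset: what is moved stays moved. The work goes in short steps, each a Python script; the robot and the scene stay as the last script left them, time stands still between calls to the robot, and variables do not carry over. Pictures are saved under pics/ and viewed, at most 10 in all, crops included, and the job is handed in when it is done.

```bash
mkdir -p pics; ls
python3 - <<'E'
from cell import robot
import cv2,numpy as np
for n in("top","side"):
    im=robot.capture(n); cv2.imwrite(f"pics/{n}0.png",im[:,:,::-1]); 
    m=robot.camera_model(n); print(n,{k:np.round(v,3).tolist() for k,v in m.items()})
print(robot.camera_model("wrist"),robot.tcp_to_grasp); s=robot.sense(); print(s["t"],s["ee_rot"],s["wrist_force"],s["eef_pos"])
E
```

```text
pics
top {'fx': 379.132, 'fy': 379.132, 'cx': 320.352, 'cy': 205.338, 'dist': [-0.001, 0.0, 0.0, 0.0, 0.0], 'R': [[0.002, -1.0, 0.011], [-0.995, -0.003, -0.096], [0.096, -0.011, -0.995]], 't': [133.778, 605.695, 938.605]}
side {'fx': 446.944, 'fy': 446.944, 'cx': 324.136, 'cy': 200.76, 'dist': [-0.106, 0.0, 0.0, 0.0, 0.0], 'R': [[0.877, -0.48, -0.001], [-0.362, -0.659, -0.659], [0.316, 0.579, -0.752]], 't': [-445.071, 388.287, 837.114]}
{'fx': 306.8227125999295, 'fy': 306.8227125999295, 'cx': 316.87907257379294, 'cy': 201.4601780789147, 'dist': array([-0.02889132,  0.        ,  0.        ,  0.        ,  0.        ]), 'T_tool_cam': array([[ 7.00390432e-04, -9.45923101e-01, -3.24390191e-01,
         8.28222307e+01],
       [ 9.99999078e-01,  2.85215397e-04,  1.32740744e-03,
         1.27935265e+00],
       [-1.16310429e-03, -3.24390822e-01,  9.45922429e-01,
        -1.41864899e+02],
       [ 0.00000000e+00,  0.00000000e+00,  0.00000000e+00,
         1.00000000e+00]])} 18.700000000000003
0.1 [-3.03876837e-04  1.64129114e-01  9.86438520e-01 -7.67215003e-04] [-0.16738954 -0.17896755 -0.0463269 ] [177.82721061 519.96793883 230.54204688]
```

View pics/top0.png

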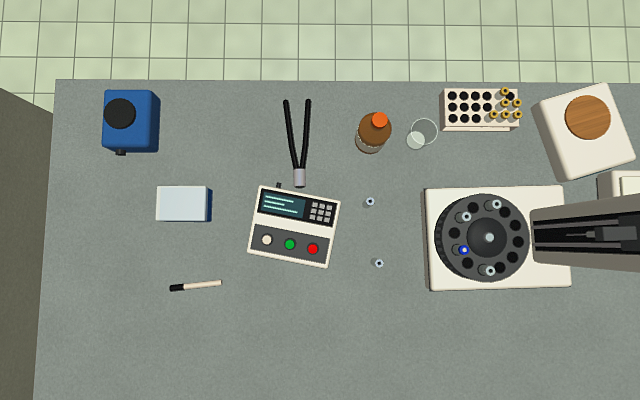

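View pics/side0.png

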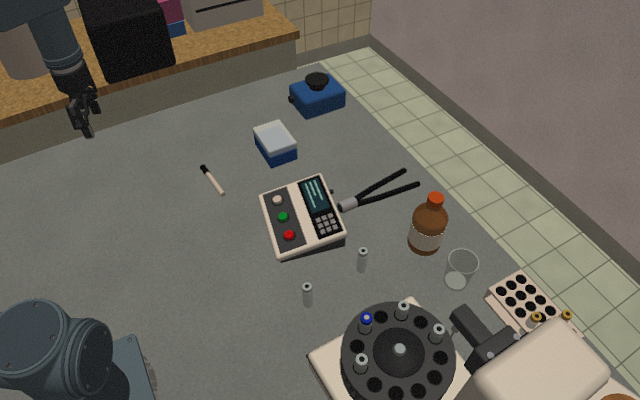

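```bash
cat > h.py <<'E'
from cell import robot
import cv2,numpy as np
from scipy.spatial.transform import Rotation as Ro
def cam(n):
    m=robot.camera_model(n); K=np.array([[m["fx"],0,m["cx"]],[0,m["fy"],m["cy"]],[0,0,1]])
    if n=="wrist":
        s=robot.sense(); q=s["ee_rot"]; T=np.eye(4); T[:3,:3]=Ro.from_quat([q[1],q[2],q[3],q[0]]).as_matrix(); T[:3,3]=s["eef_pos"]
        W=np.linalg.inv(T@np.array(m["T_tool_cam"])); R,t=W[:3,:3],W[:3,3]
    else: R,t=np.array(m["R"]),np.array(m["t"])
    return K,np.array(m["dist"]),R,t
def ray(c,uv):
    K,d,R,t=c; p=cv2.undistortPoints(np.array([[uv]],float),K,d)[0,0]
    v=R.T@np.array([*p,1]); return -R.T@t, v/np.linalg.norm(v)
def onz(c,uv,z):
    o,v=ray(c,uv); return o+v*(z-o[2])/v[2]
def tri(rs):
    A=0;b=0
    for o,v in rs: M=np.eye(3)-np.outer(v,v); A=A+M; b=b+M@o
    X=np.linalg.solve(A,b); return X,[np.linalg.norm(np.cross(X-o,v)) for o,v in rs]
def masks(im):
    h=cv2.cvtColor(im,cv2.COLOR_RGB2HSV); i=lambda a,b:cv2.inRange(h,a,b)
    return {"blue":i((112,150,80),(128,255,255)),"green":i((50,130,60),(85,255,255)),
     "red":i((0,200,100),(4,255,255))|i((172,180,100),(180,255,255)),"white":i((0,0,150),(180,60,255))}
def blobs(im,name,box=None,amin=10,amax=9e9):
    m=masks(im)[name].copy()
    if box: z=np.zeros_like(m); u0,v0,u1,v1=box; z[v0:v1,u0:u1]=255; m&=z
    n,l,s,c=cv2.connectedComponentsWithStats(m)
    return [(int(s[k,4]),c[k].round(1),s[k,:4].tolist()) for k in range(1,n) if amin<=s[k,4]<=amax]
def quat(R):
    q=Ro.from_matrix(R).as_quat(); return [q[3],q[0],q[1],q[2]]
E
python3 - <<'E'
from h import *
px={}
boxes={"top":dict(blue=(450,235,480,265),green=(275,230,305,260),red=(300,235,325,262),white=(258,231,276,248)),
"side":dict(blue=(350,305,380,335),green=(272,207,295,227),red=(280,226,300,245),white=(270,193,284,206))}
for n in boxes:
    im=cv2.imread(f"pics/{n}0.png")[:,:,::-1].copy(); 
    for k,b in boxes[n].items():
        B=max(blobs(im,k,b),key=lambda a:a[0]); px[n,k]=B[1]; print(n,k,B)
ct,cs=cam("top"),cam("side")
for k in boxes["top"]:
    X,e=tri([ray(ct,px["top",k]),ray(cs,px["side",k])]); print(k,X.round(1),np.round(e,1))
E
```

```text
top blue (64, array([463.3, 249.6]), [459, 245, 10, 10])
top green (74, array([289.2, 243.8]), [285, 239, 10, 10])
top red (67, array([312.3, 248.4]), [308, 244, 9, 10])
top white (63, array([266.2, 239.2]), [262, 235, 9, 9])
side blue (74, array([365.9, 317.2]), [361, 312, 11, 11])
side green (70, array([282.5, 216.1]), [278, 212, 10, 9])
side red (66, array([288.4, 234. ]), [284, 230, 10, 9])
side white (43, array([276.6, 198.3]), [273, 195, 8, 7])
blue [ 497.1 -167.9  181. ] [0.3 0.3]
green [507.8 212.8  40.9] [0.1 0.1]
red [496.4 155.3  42.7] [0. 0.]
white [518.8 269.9  44. ] [0.2 0.2]
```

```bash
python3 - <<'E'
from h import *
R=np.array([[-1,0,0],[0,1,0],[0,0,-1.]]); q=quat(R)
robot.grip(0.0)
def look(p,nm):
    robot.move_ptp(p,q); robot.sleep(.3)
    c=cam("wrist"); im=robot.capture("wrist"); cv2.imwrite(f"pics/{nm}.png",im[:,:,::-1]); np.savez(f"{nm}.npz",*c)
look([470,213,190],"wpad"); look([460,-160,290],"wvial")
s=robot.sense();print(s["t"],s["q"],s["grip_width"],s["eef_pos"])
E
python3 -c "
import cv2,numpy as np;a=[cv2.imread(f'pics/{n}.png') for n in('wpad','wvial')];cv2.imwrite('pics/w.png',cv2.resize(np.vstack(a),(480,600)))"
```

```text
4.575 [-5.63113702e-01  1.09094124e-01  1.57709957e+00  4.14583528e-05
  1.45563340e+00 -2.13493326e+00] -0.0004222591628684441 [ 460.16877633 -159.45360669  289.88472538]
```

View pics/w.png

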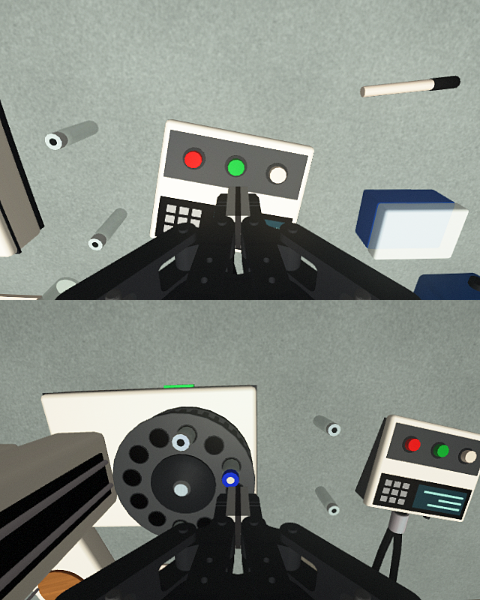

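Run:
```python
from h import *
L=lambda n:[np.load(f"{n}.npz")[f"arr_{i}"] for i in range(4)]
im={n:cv2.imread(f"pics/{f}.png")[:,:,::-1].copy() for n,f in dict(top="top0",side="side0",wpad="wpad",wvial="wvial").items()}
C=dict(top=cam("top"),side=cam("side"),wpad=L("wpad"),wvial=L("wvial"))
S=(640/480,800/600)
for k,b in dict(red=(235,190,285,240),green=(293,200,338,245),white=(350,212,392,252)).items():
    B=max(blobs(im["wpad"],k,b),key=lambda a:a[0]); x,y,w,h=B[2]
    print(k,B,onz(C["wpad"],B[1],50).round(1), "size50",w/306.8*( -(C["wpad"][2].T@C["wpad"][3])[2]*-1-50)*0+w)
for k in("red","green","white"):
    pass
B=[b for b in blobs(im["wvial"],"white",(290,222,325,260),5)]; print("septum",B)
Bb=max(blobs(im["wvial"],"blue",(285,215,330,265)),key=lambda a:a[0]); print("blue",Bb)
for z in(186,189): print(z,onz(C["wvial"],B[0][1],z).round(1),onz(C["wvial"],Bb[1],z).round(1))
for n,b in(("top",(455,241,472,258)),("side",(355,308,378,330))):
    Z=im[n][b[1]:b[3],b[0]:b[2]]; print(n,blobs(im[n],"white",b,1)); print(Z.min(2)[2:16,2:16])
cv2.imwrite("pics/z.png",np.hstack([cv2.resize(im["wvial"][210:270,270:345][:,:,::-1],(400,320),interpolation=0),cv2.resize(im["wpad"][185:260,230:400][:,:,::-1],(400,320),interpolation=0)]))
```

```text
red (411, array([257.2, 212.2]), [246, 201, 23, 23]) [495.4 156.3  50. ] size50 23.0
green (406, array([314.4, 222.8]), [304, 211, 22, 24]) [506.6 212.6  50. ] size50 22.0
white (380, array([370.4, 233.4]), [360, 223, 22, 22]) [518.1 269.   50. ] size50 22.0
septum [(75, array([306.9, 240.3]), [302, 236, 11, 9])]
blue (291, array([307., 239.]), [296, 230, 23, 20])
186 [ 498.4 -166.8  186. ] [ 497.2 -166.7  186. ]
189 [ 497.  -166.7  189. ] [ 495.7 -166.6  189. ]
top [(11, array([464.2, 249.7]), [462, 248, 5, 4])]
[[ 74  76  84  87  84  84  83  82  82  83  55  27  45  49]
 [ 47  50  72  88  87  80  86  87  86  82  81  30  45  49]
 [ 84  88  91  73  57  49  28  29  36  72  86  51  41  47]
 [ 82  90  44   2  12  21  16  10  10  22  61  83  28  42]
 [ 87  69   0  14  25  25  64 103  72  23  14  50  47  31]
 [ 87  18  11  27  23  68 177 181 185  77   6  40  73  43]
 [ 86   1   9  28  35 128 182 182 182 130   0  28  75  79]
 [ 81  28  11  29  35 127 183 181 181 172   0  23  62  78]
 [ 82  54   5  24  17  72 187 182 182 113   5  33  75  83]
 [ 79  79  13  13  23  15  21  54   0   5  17  53 
[... 425 characters left out ...]
6  97  80  59  55  51  38  33  33  39  46  62  62]
 [106  98  83  63  56  39  28  27   9  15  11  15  32  41]
 [ 89  74  61  57  45  20  14  17  70  85  57  28  19  22]
 [ 73  57  58  55  37  16  11  99 141 141 139 110  48  24]
 [ 64  59  61  50  16  10  47 142 142 143 137 137  91  18]
 [ 63  60  56  41  20  15  47 139 140 141 138 140  97   5]
 [ 61  62  64  40  15  22  25 108 143 138 142 137  71  21]
 [ 65  60  62  41  15  22  14  48  94 109  98  67  28  27]
 [ 65  64  71  46  23  23  19  14  29  34  22  20  27  32]
 [ 66  61  72  62  16   6  25  22  26  32  19  25  30  11]
 [ 66  62  67  70  45  13  20  12  22  16  30  15  20   3]
 [ 62  59  55  60  55  28   7   4   7  19  13  15   9  37]]
```

View pics/z.png

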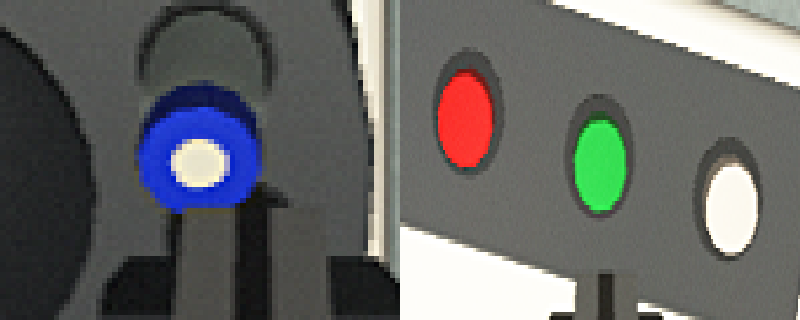

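Run:
```python
from h import *
X,e=tri([ray(cam("top"),(464.2,249.5)),ray(cam("side"),(366,316.3)),ray([np.load("wvial.npz")[f"arr_{i}"] for i in range(4)],(306.9,240.3))]); print(X,e)
x,y=X[:2]
robot.line_to([x,y,215]); robot.line_to([x,y,196],velocity=40)
print(robot.sense()["wrist_force"])
zs=[]
hit=robot.line_to([x,y,177.5],velocity=12,threshold=7.5)
s=robot.sense(); print(hit,s["t"],s["eef_pos"],s["wrist_force"])
robot.sleep(.3); s=robot.sense(); print(s["eef_pos"],s["wrist_force"])
```

```text
[ 497.50197766 -167.64934874  185.81165296] [np.float64(0.37109184037452797), np.float64(1.004384126113803), np.float64(1.288908127976226)]
[ 0.53127069  0.54082559 -0.15385595]
True 7.2917 [ 497.66569514 -167.72896215  178.8668164 ] [-0.72822768  0.76680902  6.81817237]
[ 497.65442334 -167.71056439  178.93948721] [-0.75271315  0.82752489  5.78107508]
```

```bash
cat > keys.py <<'E'
from h import *
yaw=np.arctan2(-(518.1-495.4),269-156.3); px=np.array([np.cos(yaw),np.sin(yaw),0]); Z=np.array([0,0,1.])
a=np.radians(10); n=np.cos(a)*Z-np.sin(a)*px; xt=-(np.cos(a)*px+np.sin(a)*Z); R=np.c_[xt,np.cross(-n,xt),-n]; q=quat(R)
W=np.array([518.4,269.2,48.]); G=np.array([507.2,212.7,48.])
def press(P,th):
    robot.line_to(P+12*n,velocity=60); robot.sleep(.2)
    hit=robot.line_to(P-9*n,velocity=12,threshold=th); s=robot.sense()
    robot.sleep(.2); s2=robot.sense()
    for s_ in(s,s2): print(hit,s_["t"],"h",(s_["eef_pos"]-P)@n,s_["eef_pos"].round(1),"F",s_["wrist_force"]@n)
    robot.line_to(P+40*n,velocity=80)
E
python3 - <<'E'
from keys import *
print(np.degrees(yaw))
p=robot.sense()["eef_pos"]; robot.line_to([p[0],p[1],260],velocity=100)
robot.move_ptp(W+90*n,q)
press(W,8)
c=cam("wrist"); im=robot.capture("wrist"); cv2.imwrite("pics/k1.png",im[:,:,::-1])
im2=robot.capture("side"); cv2.imwrite("pics/s1.png",im2[:,:,::-1])
cv2.imwrite("pics/k1c.png",np.hstack([cv2.resize(im[100:300,200:520],(480,300)),cv2.resize(im2[280:380,320:440],(320,300),interpolation=0)])[:,:,::-1])
E
```

```text
-11.388125232727358
True 13.15 h -4.208779222840893 [519.1 269.1  43.8] F 8.842717092264982
True 13.35 h -4.044391839417162 [519.1 269.1  44. ] F 7.699209823570599
```

View pics/k1c.png

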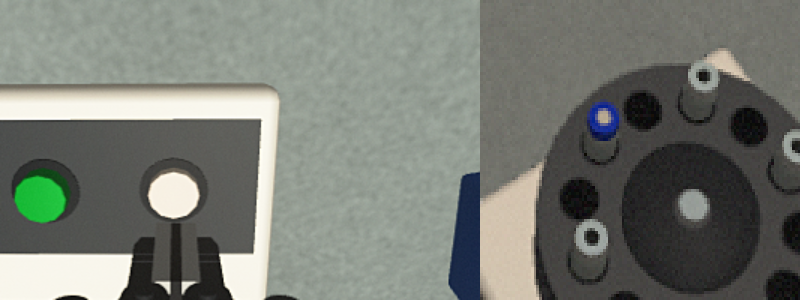

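The picture shows the blue cap down in its pocket. The white key (175,195 in the crop) sits lower than the green one and shows no side wall, so it has latched. Next is the green key.

Run:
```python
from keys import *
press(G,7)
robot.line_to(G+100*n); robot.sleep(.5)
im=robot.capture("wrist"); cv2.imwrite("pics/k2.png",im[100:300,160:480,::-1]); print(robot.sense()["t"],robot.sense()["wrist_force"])
```

```text
True 16.925 h -5.7191758695934825 [508.2 212.5  42.4] F 7.670951984178229
True 17.125 h -5.511028588790806 [508.1 212.5  42.6] F 6.937331394751678
18.95 [-0.66950377 -0.79258878 -0.23670204]
```

View pics/k2.png

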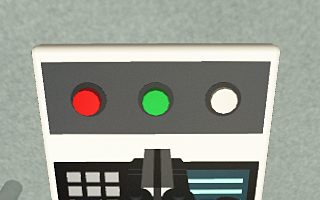

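The green key (155,103) has sprung back to the same height as the red one (86,102). The white key (224,101) is still down.

```bash
python3 -c "
from cell import robot
print(robot.finish_job())"
```

```text
the job is handed in; nothing more can be done
None
```

I pushed the blue-capped vial home, latched the white prep key, pressed the green start key and let it spring back, then handed the job in at about 19 s; forces stayed under about 9 N, but no verdict was returned.

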